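# Put the silversmith's stake heads back in their rests

### The arm

A 6-joint arm with a two-finger parallel gripper is mounted at the origin on the work surface. World frame = base frame: x ahead of the robot, y to its left, z up, the work surface at z = 0. Lengths are in m, angles in rad, forces in N, time in s.
With the tool pointing down it reaches from about 0.35 to 0.975 m from the base axis. Payload 4.9 kg.
Tool frame: the origin (TCP) lies at the very end of the fingers, on their centre line; the grasp point (between the pads) lies 19 mm behind it; z points along the fingers, y is the line along which they close (so a half turn about z gives the same grasp; the last joint's range is limited). The gripper opens to 85 mm and grips with 20 to 120 N. Pads are 22 mm wide; open, the fingers measure 114 mm over their backs; the gripper's body (76 mm by 85 mm) begins 54 mm behind the grasp point. The pads swing forward as they close: fully open they stand 13 mm farther back than shut.
Start: joints at [1.192, 0.053, 1.613, -0, 1.476, -0.119], TCP at [0.161, 0.604, 0.231] pointing down, gripper open.
Joint ranges: [-3.01, 3.01], [-1.01, 2.22], [0.06, 2.58], [-1.02, 4.17], [0.09, 2.62], [-3.14, 3.14]. Speed limits (rad/s): [2.57, 2.57, 3.14, 3.14, 3.14, 3.14].

### API

Orientations are given as a unit quaternion [x, y, z, w].
In Python, from workcell import ctrl gives the robot as it stands.
- The arm moves only by the tool nudge_tcp, called after "Request:" as name([rows], argument=value, ...), one row to a line, values as JSON. Schema: {"type":"object","properties":{"increments":{"type":"array","items":{"type":"object","properties":{"rx":{"type":"number"},"ry":{"type":"number"},"rz":{"type":"number"},"sx":{"type":"number"},"sy":{"type":"number"},"sz":{"type":"number"},"jaw":{"type":"number"}},"additionalProperties":false,"required":["jaw"]},"minItems":1,"maxItems":12},"clamp_n":{"type":"number"},"only":{"type":"string"},"quiet":{"type":"boolean"},"lines":{"type":"string"}},"required":["increments"],"additionalProperties":false}. increments is a list of rows, 1 to 12 of them, each an object with the fields rx, ry, rz (a rotation vector in fractions of the full range, 1 being 60 degrees), sx, sy, sz (the shift in parts of the range, where 1.0 means 0.3 m), jaw (the finger opening in m); a field left out counts as zero (the opening has to be given); each row shifts and turns the commanded pose from where the row before left it, along the tool's axes as they then stand; what a row does not reach is not made up. A row lasts 1/10 s, in which the tool goes at most 0.05 m and 0.15 rad, less where a joint would pass 70% of its speed; a pose out of reach is approached as far as the arm can. The fingers move at their own pace and stop on an object; clamp_n is the grip in N (left out, the last holds). Time passes only in rows, so rows that do not move let the fingers close. The tool returns the time, the measured TCP pose, the force, the opening and the grip force at its end. only (a regular expression) keeps the lines of the reply that match it, lines (a string "A,B") keeps lines A to B, and quiet returns only ok. Shift and turn numbers lie between -1 and 1, and a call with a number outside is refused. Input that does not fit is refused with a message, and nothing moves.
- ctrl.get_obs(): the state, without advancing time (a new reading comes with each control period).
- ctrl.camera(name): name is "side" or "top"; returns a dict with "frame" (400x640x3 uint8, blue, green, red), "fov_y" (degrees; the focal length in pixels is half the picture's height over the tangent of half this angle, whatever the lens; pixels are square), "cx", "cy" (the principal point, pixels), "k1" (the pictures are not rectified: a ray, as slopes to the right and down, at radius r is drawn at 1 + k1 r^2 times it, then the intrinsics apply), "position" and "attitude" of the camera in the world. Camera axes: x right, y down, z forward; pixel columns grow to the right and rows downward; lengths in m; the calibration is good to about 2 mm. A picture is of the moment at which its call begins. There is no depth.
- ctrl.job_done(): hands the job in; it is judged then, once.
The state is a dict: "t": time; "q": joint angles; "qvel": joint speeds; "joint_torque": joint torques, N m; "tool_pos": TCP position; "tool_rot": TCP orientation; "wrist_force": force on the tool from outside, world axes, zero at the start; "wrist_torque": the same for the moment, N m; "width": finger opening in m; "gripper_force": force on a finger pad.
Only numpy, scipy, OpenCV 4.12 (cv2) and the standard library are available. Lean on these libraries where they do the work, as an engineer would, in place of code of your own. Each camera call takes 0.05 s, during which the arm holds its last target. There are 200 camera calls.

### The job

Put each of the four steel stake heads into the wooden rest whose recess matches it in shape and size - big round, small round, square and long bar - so that each stands upright, fully down on the floor of its recess, and is let go. Set the heads down gently rather than dropping them, and leave the green wax tin and the hammer where they are.

Things in the scene. Friction and masses are not known exactly. Their poses are not given: they have to be found in the camera images.
- dome_head: Stake head with a broad, low dome: the larger of the two round ones. 54 mm diameter, straight sides to 34 mm, domed top at 46 mm; about 0.5 to 0.8 kg. Solid steel, stands upright on its flat underside on the bench, loose. Origin: centre of its underside, z up.
- ball_head: Stake head with a small, rounded top: the smaller of the two round ones. 34 mm diameter, straight sides to 36 mm, top at 53 mm; about 0.25 to 0.42 kg. Solid steel, stands upright on its flat underside on the bench, loose. Origin: centre of its underside, z up.
- square_head: Square, flat-topped stake head, 46 x 46 mm, straight sides to 38 mm, then a smaller 38 mm square face, top at 43 mm; about 0.5 to 0.8 kg. Solid steel, stands upright on its flat underside on the bench, loose. Origin: centre of its underside, z up. x and y are square to its side faces.
- bar_head: Long bar stake head with a half-round top, 90 mm long (its x) by 26 mm wide (its y), straight sides to about 31 mm, top at 44 mm; about 0.5 to 0.8 kg. Solid steel, stands upright on its flat underside on the bench, loose. Origin: centre of its underside, z up.
- dome_rest: Fixed wooden block, 20 mm high, with a 10 mm deep recess in the top whose felt-grey floor is 10 mm above the bench; 100 x 100 mm with a round recess of 70 mm diameter (the larger round one), for the dome head. Origin: centre of its underside, z up.
- ball_rest: Fixed wooden block, 20 mm high, with a 10 mm deep recess in the top whose felt-grey floor is 10 mm above the bench; 80 x 80 mm with a round recess of 50 mm diameter (the smaller round one), for the ball head. Origin: centre of its underside, z up.
- square_rest: Fixed wooden block, 20 mm high, with a 10 mm deep recess in the top whose felt-grey floor is 10 mm above the bench; 92 x 92 mm with a square recess 62 x 62 mm, sides along its x and y, for the square head. Origin: centre of its underside, z up.
- bar_rest: Fixed wooden block, 20 mm high, with a 10 mm deep recess in the top whose felt-grey floor is 10 mm above the bench; 136 (its x) x 72 mm with an oblong recess 106 (its x) x 42 mm, for the bar head. Origin: centre of its underside, z up.
- wax_tin: Bystander: low round tin painted green, 52 mm diameter, 28 mm high, loose on the bench. To be left alone. Origin: centre of its underside, z up.
- hammer: Bystander: hammer lying on the bench at the robot's left edge of the work, loose; 220 mm long, head about 90 mm across, 26 mm high. To be left alone. Origin: middle of its length, at its underside; x runs along the handle to the head.
Not all that is in view belongs to the job. Leave any yellow look-alike of the dome_head alone.

How it is judged:
At the end, for the whole second after the job is handed in: Each head is in its own matching rest: its centre within 13 mm of the rest's centre, its underside on the recess floor (less than 13.5 mm above the rest's underside, the floor being at 10 mm), upright within 0.12 rad, at rest and not touched by the fingers (horizontal distance between dome_head and dome_rest below 0.013 m and z of dome_head in the frame of dome_rest below 0.0135 m and angle between each of dome_head, ball_head, square_head, bar_head's own z axis and vertical below 0.12 rad and linear speed of each of dome_head, ball_head, square_head, bar_head below 0.02 m/s and contact force between each of dome_head, ball_head, square_head, bar_head and the fingers below 0.1 N and horizontal distance between ball_head and ball_rest below 0.013 m and z of ball_head in the frame of ball_rest below 0.0135 m and horizontal distance between square_head and square_rest below 0.013 m and z of square_head in the frame of square_rest below 0.0135 m and horizontal distance between bar_head and bar_rest below 0.013 m and z of bar_head in the frame of bar_rest below 0.0135 m).
It fails at once if a head is dropped or knocked flying (moves faster than 0.65 m/s untouched by the fingers, as after a free fall of about 2 cm) ((contact force between dome_head and the fingers below 0.2 N and linear speed of dome_head above 0.65 m/s) or (contact force between ball_head and the fingers below 0.2 N and linear speed of ball_head above 0.65 m/s) or (contact force between square_head and the fingers below 0.2 N and linear speed of square_head above 0.65 m/s) or (contact force between bar_head and the fingers below 0.2 N and linear speed of bar_head above 0.65 m/s)).
It fails at once if the wax tin is disturbed (moved more than 2 cm) (distance of wax_tin from where it was at the start of the episode above 0.02 m).
It fails at once if the hammer is disturbed (moved more than 2 cm) (distance of hammer from where it was at the start of the episode above 0.02 m).
It also fails if it takes over 99 s, if anything falls off the work surface, if the arm or the gripper's body presses on something with over 40 N, if the wrist force passes 120 N, or if a joint passes its speed limit or range.

## Working session

There is one attempt and no reset: what is moved stays moved. The work goes in short steps, Python scripts to look and compute and a tool call to move; the robot and the scene stay as the last step left them, time stands still between calls to the robot, and variables do not carry over. Pictures are saved under pics/ and viewed, at most 14 in all, crops included, and the job is handed in when it is done.

```bash
ls; mkdir -p pics
```

Run:
```python
from workcell import ctrl
import cv2
for n in ("top","side"):
    c=ctrl.camera(n); cv2.imwrite(f"pics/{n}0.png",c["frame"]); print({k:v for k,v in c.items() if k!="frame"})
print(ctrl.get_obs())
```

```text
pics
{'fov_y': 46.73551580273596, 'cx': 317.13906067772314, 'cy': 199.67551749052865, 'k1': 0.04563013450068219, 'position': array([0.22645628, 0.02824166, 1.27944377]), 'attitude': array([ 0.71553035, -0.69058302,  0.07294092, -0.07609883])}
{'fov_y': 54.98307427108082, 'cx': 317.1534145775736, 'cy': 199.48240409084934, 'k1': -0.06922250638345598, 'position': array([0.2615088 , 0.53406851, 0.66999511]), 'attitude': array([-0.19963072,  0.91496555, -0.34441317,  0.0660696 ])}
{'t': 0.1, 'q': array([ 1.19202438e+00,  5.32871213e-02,  1.61420540e+00, -1.79683852e-05,
        1.47600979e+00, -1.19002361e-01]), 'qvel': array([-0.00089097, -0.0011816 , -0.0042693 , -0.00067045, -0.0028076 ,
        0.0007216 ]), 'joint_torque': array([ 2.68387967e-04, -3.94909966e+01, -3.71363032e+01, -6.85591385e-05,
        3.92310045e-03, -1.56276400e-05]), 'tool_pos': array([0.16032321, 0.60347928, 0.23015918]), 'tool_rot': array([ 1.29518996e-01,  9.91576481e-01, -9.27608705e-04, -2.26530741e-04]), 'wrist_force': array([ 0.45673667, -0.47099905,  0.97365179]), 'wrist_torque': array([ 0.04306284,  0.03193584, -0.0045932 ]), 'gripper_force': 0.0, 'width': 0.08530630985944289}
```

View pics/top0.png

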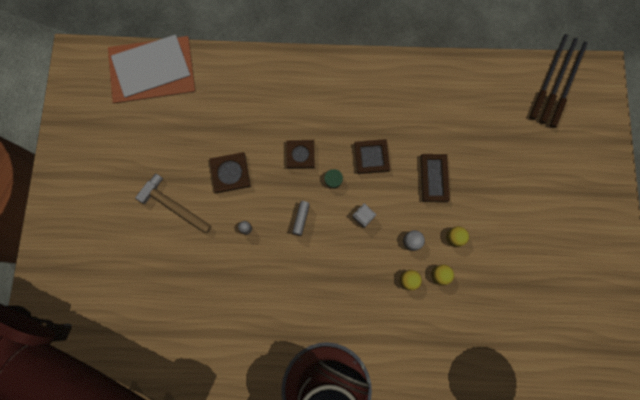

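View pics/side0.png

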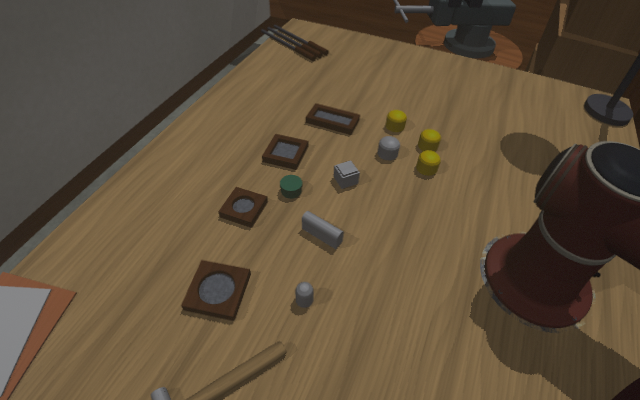

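The top view shows these candidates for the heads:
- **Dome head:** grey round at (414,240). Its look-alikes are the yellow ones at (459,237), (444,275) and (411,280), which I'll leave alone.
- **Ball head:** small grey round at (245,228).
- **Square head:** (364,216).
- **Bar head:** (300,218).

The rests are dome (230,172), ball (300,154), square (371,157) and bar (434,178). The bystanders are the tin at (333,179) and the hammer at about (175,205).

Create h.py:
```python
import numpy as np, cv2
from scipy.spatial.transform import Rotation as R
def rays(c,px):
    f=200/np.tan(np.radians(c["fov_y"]/2))
    K=np.array([[f,0,c["cx"]],[0,f,c["cy"]],[0,0,1]])
    p=cv2.undistortPoints(np.float64(px).reshape(-1,1,2),K,np.array([c["k1"],0,0,0.]))[:,0]
    return R.from_quat(c["attitude"]).apply(np.c_[p,np.ones(len(p))])
def plane(c,px,z):
    d=rays(c,px); P=c["position"]; return (P+d*((z-P[2])/d[:,2])[:,None])[:,:2]
def find(c,seed,z,smax,r=45):
    """grey blob nearest seed, outline cast on plane z: rect centre, size, long-axis angle"""
    hsv=cv2.cvtColor(c["frame"],cv2.COLOR_BGR2HSV)
    m=((hsv[...,1]<smax)&(hsv[...,2]>35)).astype(np.uint8)
    w=np.zeros_like(m); cv2.circle(w,seed,r,1,-1); m&=w
    cs=cv2.findContours(m,cv2.RETR_EXTERNAL,cv2.CHAIN_APPROX_NONE)[0]
    k=max((k for k in cs if abs(cv2.pointPolygonTest(k,seed,True))<8 or cv2.pointPolygonTest(k,seed,False)>0),key=cv2.contourArea)
    p=plane(c,k[:,0],z); rc=cv2.minAreaRect(np.float32(p*1000))
    b=cv2.boxPoints(rc); e=max(b[1]-b[0],b[2]-b[1],key=np.linalg.norm)
    return k,np.array(rc[0]),np.sort(rc[1])[::-1],np.degrees(np.arctan2(e[1],e[0]))%180
S={"dome_head":((414,240),(389,149),.018),"ball_head":((245,228),(304,294),.022),"square_head":((364,216),(346,176),.02),"bar_head":((300,218),(322,230),.018),
"dome_rest":((230,172),(217,289),.015),"ball_rest":((300,154),(243,206),.015),"square_rest":((371,157),(286,151),.015),"bar_rest":((434,178),(332,119),.015)}
```

Run:
```python
from workcell import ctrl
import cv2,numpy as np
from h import *
T=[cv2.resize]
for i,n in enumerate(("top","side")):
    c=ctrl.camera(n); im=c["frame"].copy(); hsv=cv2.cvtColor(im,cv2.COLOR_BGR2HSV)
    for k,s in S.items():
        x,y=s[i]; print(n,k,"hsv",hsv[y,x],end=" ")
        try:
            ct,ce,sz,a=find(c,s[i],s[2],75); print(ce.round(1),sz.round(1),round(a,1)); cv2.drawContours(im,[ct],-1,(0,0,255),1)
        except Exception as e: print("none",e)
    print("bench",hsv[230,330] if i==0 else hsv[250,400])
    cr=im[130:290,190:490] if i==0 else im[90:330,170:450]
    cv2.imwrite(f"pics/m{n}.png",cv2.resize(cr,None,fx=2.5 if i==0 else 2.4,fy=2.5 if i==0 else 2.4,interpolation=cv2.INTER_CUBIC))
```

```text
top dome_head hsv [  0   4 116] [ 393.7 -229.4] [55.3 52.8] 135.7
top ball_head hsv [ 10   7 108] [411.6 235.6] [37.7 30.6] 47.7
top square_head hsv [150   2 113] [458.3 -91.3] [51.6 48.7] 136.7
top bar_head hsv [ 30   2 113] [445.4  82.8] [96.3 28. ] 167.8
top dome_rest hsv [ 0  0 65] [568.7 289.1] [65.4 64.4] 92.1
top ball_rest hsv [150   4  63] [630.4  92.5] [45.8 44.7] 92.0
top square_rest hsv [120   4  61] [ 630.5 -111.4] [61.7 61.5] 7.4
top bar_rest hsv [30  4 63] [ 574.7 -288.7] [105.   40.7] 1.4
bench [ 17 120 106]
side dome_head hsv [ 0  3 79] [ 391.8 -228.4] [95.5 53.1] 102.0
side ball_head hsv [150   3  95] [410.4 236.9] [50.8 33.5] 114.8
side square_head hsv [110   6 129] [455.5 -90.5] [78.  64.2] 138.6
side bar_head hsv [ 0  4 70] [444.7  83.4] [108.1  47.8] 168.1
side dome_rest hsv [110  19  81] [567.5 291.3] [66.9 63.1] 25.4
side ball_rest hsv [110  19  82] [629.8  94.5] [46.8 40.9] 25.1
side square_rest hsv [113  13  80] [ 629.6 -109.9] [59.8 54. ] 7.3
side bar_rest hsv [108  16  80] [ 572.9 -287.7] [104.1  33.6] 1.6
bench [ 18 110 114]
```

View pics/mside.png

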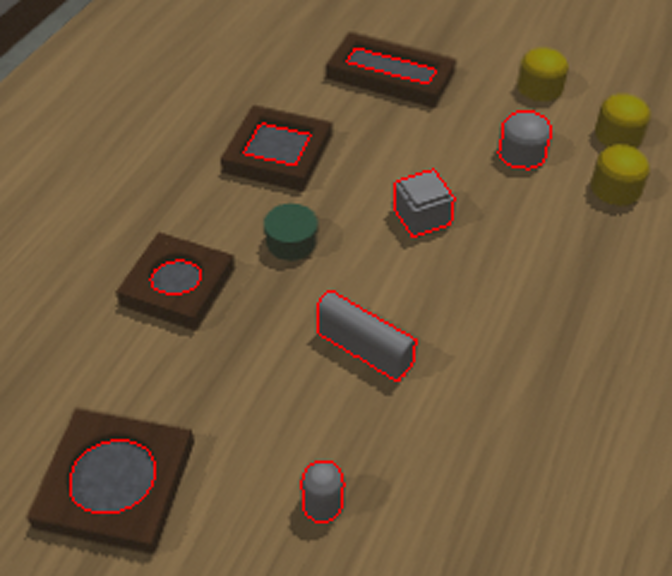

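The red outline around the grey, non-yellow dome at (526,138) in the crop confirms the choice. All eight outlines fit, and the two views agree within 3 mm. I'll start with the ball head.

Create go.py:
```python
import sys,numpy as np
from workcell import ctrl
from scipy.spatial.transform import Rotation as R
# args: x y z closing_deg ; prints rz (do first), then translation in tool axes after that turn
x,y,z,a=map(float,sys.argv[1:5]); o=ctrl.get_obs(); r=R.from_quat(o["tool_rot"]); m=r.as_matrix()
cur=np.degrees(np.arctan2(m[1,1],m[0,1])); d=(a-cur+90)%180-90
r2=r*R.from_rotvec([0,0,-np.radians(d)])
print("rz",round(-np.radians(d),3),"d",r2.inv().apply(np.array([x,y,z])-o["tool_pos"]).round(4),"tilt",m[:,2].round(3),"pos",o["tool_pos"].round(4),"w",round(o["width"],4),"q6",o["q"][5].round(2))
```

```bash
python3 go.py .411 .236 .13 0
```

```text
rz 1.311 d [-0.3675  0.2507  0.1008] tilt [-0.    -0.001 -1.   ] pos [0.1604 0.6037 0.2305] w 0.0855 q6 -0.12
```

The manual's scale: shifts go in shares of 0.3 m and turns go in shares of 60 degrees. Converting my numbers, 0.14 rad / 1.0472 = 0.1337.

Request:
nudge_tcp([
  {"rz": 0.1241, "jaw": 0.085},
  {"rz": 0.1241, "jaw": 0.085},
  {"rz": 0.1241, "jaw": 0.085},
  {"rz": 0.1241, "jaw": 0.085},
  {"rz": 0.1241, "jaw": 0.085},
  {"rz": 0.1241, "jaw": 0.085},
  {"rz": 0.1241, "jaw": 0.085},
  {"rz": 0.1241, "jaw": 0.085},
  {"rz": 0.1241, "jaw": 0.085},
  {"rz": 0.1337, "jaw": 0.085},
  {"jaw": 0.085},
], clamp_n=40)

```text
t: 1.3
tool_pos: [0.1605, 0.6039, 0.231]
tool_rot: [0.707, 0.708, -0.0, 0.0]
wrist_force: [0.3, 0.2, -0.1]
width: 0.0849
gripper_force: 0.0
```

```bash
python3 go.py .411 .236 .13 0
```

```text
rz 0.001 d [-0.3678  0.2505  0.1011] tilt [-0. -0. -1.] pos [0.1605 0.6039 0.231 ] w 0.0849 q6 1.19
```

Converted, 0.05 m / 0.3 = 0.1667, -0.0368 m / 0.3 = -0.1227.

Request:
nudge_tcp([
  {"sx": -0.1227, "sy": 0.0833, "jaw": 0.085},
  {"sx": -0.1227, "sy": 0.0833, "jaw": 0.085},
  {"sx": -0.1227, "sy": 0.0833, "jaw": 0.085},
  {"sx": -0.1227, "sy": 0.0833, "jaw": 0.085},
  {"sx": -0.1227, "sy": 0.0833, "jaw": 0.085},
  {"sx": -0.1227, "sy": 0.0833, "jaw": 0.085},
  {"sx": -0.1227, "sy": 0.0833, "jaw": 0.085},
  {"sx": -0.1227, "sy": 0.0833, "jaw": 0.085},
  {"sx": -0.1227, "sy": 0.0833, "jaw": 0.085},
  {"sx": -0.1227, "sy": 0.0833, "jaw": 0.085},
  {"sz": 0.1667, "jaw": 0.085},
  {"sz": 0.1333, "jaw": 0.085},
])

```text
t: 2.5
tool_pos: [0.4123, 0.2351, 0.141]
tool_rot: [0.707, 0.707, 0.001, 0.001]
wrist_force: [0.1, 0.1, -0.7]
width: 0.0851
gripper_force: 0.0
```

```bash
python3 go.py .411 .236 .014 0
```

```text
rz 0.001 d [ 0.0008 -0.0016  0.127 ] tilt [ 0.003  0.001 -1.   ] pos [0.4123 0.2351 0.141 ] w 0.0851 q6 0.36
```

Converted, 0.04 m / 0.3 = 0.1333, 0.03 m / 0.3 = 0.1.

Request:
nudge_tcp([
  {"sx": 0.0027, "sy": -0.0053, "sz": 0.1333, "jaw": 0.085},
  {"sz": 0.1333, "jaw": 0.085},
  {"sz": 0.1, "jaw": 0.085},
  {"sz": 0.0567, "jaw": 0.085},
  {"jaw": 0.085},
  {"jaw": 0.03},
  {"jaw": 0.02},
  {"jaw": 0.02},
  {"jaw": 0.02},
  {"jaw": 0.02},
  {"jaw": 0.02},
  {"jaw": 0.02},
])

```text
t: 3.7
tool_pos: [0.4108, 0.2376, 0.016]
tool_rot: [0.707, 0.708, 0.001, 0.001]
wrist_force: [0.2, 0.3, 6.6]
width: 0.0323
gripper_force: 40.0
```

```bash
python3 go.py .411 .236 .10 0
```

Run:
```python
from workcell import ctrl
import cv2
c=ctrl.camera("side"); cv2.imwrite("pics/g1.png",cv2.resize(c["frame"][200:400,200:440],None,fx=2.5,fy=2.5))
```

```text
rz 0.001 d [-0.0015  0.0005 -0.084 ] tilt [ 0.003  0.001 -1.   ] pos [0.4108 0.2376 0.016 ] w 0.0323 q6 0.37
```

View pics/g1.png

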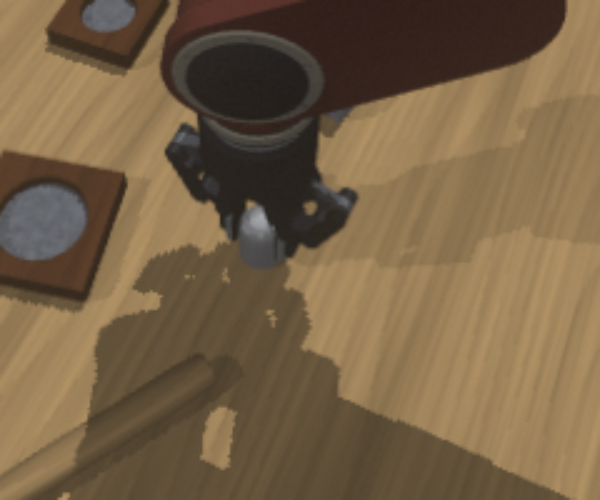

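The fingers hold the ball head upright at about (262,240) in the crop, clear of the hammer handle. Lifting it now.

Converted, -0.03 m / 0.3 = -0.1, -0.025 m / 0.3 = -0.0833.

Request:
nudge_tcp([
  {"sz": -0.0333, "jaw": 0.02},
  {"sz": -0.0833, "jaw": 0.02},
  {"sz": -0.1, "jaw": 0.02},
  {"sz": -0.0833, "jaw": 0.02},
  {"jaw": 0.02},
], clamp_n=60)

```text
t: 4.25
tool_pos: [0.4113, 0.2379, 0.1079]
tool_rot: [0.707, 0.708, 0.003, 0.001]
wrist_force: [1.8, 0.0, -3.2]
width: 0.0321
gripper_force: 60.4
```

```bash
python3 go.py .630 .0935 .10 0
```

```text
rz 0.001 d [-0.1444  0.2186  0.0089] tilt [ 0.006  0.003 -1.   ] pos [0.4113 0.2379 0.1079] w 0.0321 q6 0.37
```

Converted, 0.0219 m / 0.3 = 0.073, -0.0144 m / 0.3 = -0.048.

Request:
nudge_tcp([
  {"sx": -0.048, "sy": 0.073, "jaw": 0.02},
  {"sx": -0.048, "sy": 0.073, "jaw": 0.02},
  {"sx": -0.048, "sy": 0.073, "jaw": 0.02},
  {"sx": -0.048, "sy": 0.073, "jaw": 0.02},
  {"sx": -0.048, "sy": 0.073, "jaw": 0.02},
  {"sx": -0.048, "sy": 0.073, "jaw": 0.02},
  {"sx": -0.048, "sy": 0.073, "jaw": 0.02},
  {"sx": -0.048, "sy": 0.073, "jaw": 0.02},
  {"sx": -0.048, "sy": 0.073, "jaw": 0.02},
  {"sx": -0.048, "sy": 0.073, "jaw": 0.02},
  {"jaw": 0.02},
  {"jaw": 0.02},
])

```text
t: 5.45
tool_pos: [0.627, 0.093, 0.1016]
tool_rot: [0.707, 0.707, -0.002, -0.002]
wrist_force: [-0.1, 0.1, -4.0]
width: 0.032
gripper_force: 60.7
```

```bash
python3 go.py .630 .0935 .026 0
```

```text
rz 0.0 d [0.0005 0.0034 0.0756] tilt [-0.005  0.    -1.   ] pos [0.627  0.093  0.1016] w 0.032 q6 0.03
```

Converted, 0.03 m / 0.3 = 0.1, 0.025 m / 0.3 = 0.0833.

Request:
nudge_tcp([
  {"sx": 0.0017, "sy": 0.0113, "sz": 0.1, "jaw": 0.02},
  {"sz": 0.0833, "jaw": 0.02},
  {"sz": 0.04, "jaw": 0.02},
  {"sz": 0.0133, "jaw": 0.02},
  {"jaw": 0.02},
  {"jaw": 0.02},
])

```text
t: 6.05
tool_pos: [0.6327, 0.094, 0.0348]
tool_rot: [0.707, 0.708, 0.001, 0.001]
wrist_force: [-0.5, 0.1, -3.9]
width: 0.0321
gripper_force: 60.7
```

```bash
python3 go.py .630 .0935 .026 0
```

```text
rz 0.001 d [-0.0005 -0.0028  0.0088] tilt [ 0.002  0.    -1.   ] pos [0.6327 0.094  0.0348] w 0.0321 q6 0.03
```

Converted, 0.003 m / 0.3 = 0.01, -0.0028 m / 0.3 = -0.0093.

Request:
nudge_tcp([
  {"sy": -0.0093, "sz": 0.01, "jaw": 0.02},
  {"sz": 0.01, "jaw": 0.02},
  {"sz": 0.0067, "jaw": 0.02},
  {"jaw": 0.02},
  {"jaw": 0.02},
])

```text
t: 6.55
tool_pos: [0.6293, 0.0938, 0.0262]
tool_rot: [0.707, 0.707, 0.0, 0.0]
wrist_force: [-2.1, 0.4, 3.0]
width: 0.0319
gripper_force: 61.3
```

```bash
python3 go.py .630 .0935 .026 0
```

```text
rz 0.001 d [-0.0003  0.0007  0.0002] tilt [ 0. -0. -1.] pos [0.6293 0.0938 0.0262] w 0.0319 q6 0.03
```

Converted, -0.05 m / 0.3 = -0.1667, -0.03 m / 0.3 = -0.1.

Request:
nudge_tcp([
  {"jaw": 0.04},
  {"jaw": 0.05},
  {"jaw": 0.06},
  {"jaw": 0.06},
  {"sz": -0.1, "jaw": 0.06},
  {"sz": -0.1667, "jaw": 0.085},
  {"sz": -0.1, "jaw": 0.085},
])

```text
t: 7.25
tool_pos: [0.6304, 0.0938, 0.1389]
tool_rot: [0.707, 0.707, 0.001, 0.001]
wrist_force: [0.5, 0.4, 1.2]
width: 0.0845
gripper_force: 0.0
```

```bash
python3 go.py .445 .083 .13 78
```

```text
rz -1.36 d [ 0.1791 -0.0491  0.0081] tilt [ 0.004  0.    -1.   ] pos [0.6304 0.0938 0.1389] w 0.0845 q6 0.03
```

Converted, -0.136 rad / 1.0472 = -0.1299.

Request:
nudge_tcp([
  {"rz": -0.1299, "jaw": 0.085},
  {"rz": -0.1299, "jaw": 0.085},
  {"rz": -0.1299, "jaw": 0.085},
  {"rz": -0.1299, "jaw": 0.085},
  {"rz": -0.1299, "jaw": 0.085},
  {"rz": -0.1299, "jaw": 0.085},
  {"rz": -0.1299, "jaw": 0.085},
  {"rz": -0.1299, "jaw": 0.085},
  {"rz": -0.1299, "jaw": 0.085},
  {"rz": -0.1299, "jaw": 0.085},
])

```text
t: 8.25
tool_pos: [0.6291, 0.0938, 0.1353]
tool_rot: [0.102, 0.995, -0.0, 0.0]
wrist_force: [-0.4, -0.4, -1.0]
width: 0.0845
gripper_force: 0.0
```

Request:
nudge_tcp([
  {"sx": 0.1193, "sy": -0.0327, "sz": 0.0067, "jaw": 0.085},
  {"sx": 0.1193, "sy": -0.0327, "sz": 0.0067, "jaw": 0.085},
  {"sx": 0.1193, "sy": -0.0327, "sz": 0.0067, "jaw": 0.085},
  {"sx": 0.1193, "sy": -0.0327, "sz": 0.0067, "jaw": 0.085},
  {"sx": 0.1193, "sy": -0.0327, "jaw": 0.085},
  {"jaw": 0.085},
  {"jaw": 0.085},
])

```text
t: 8.95
tool_pos: [0.4437, 0.0832, 0.1276]
tool_rot: [0.105, 0.995, 0.0, 0.001]
wrist_force: [0.4, -0.0, 0.4]
width: 0.0852
gripper_force: 0.0
```

```bash
python3 go.py .445 .083 .012 78
```

```text
rz -0.0 d [-1.100e-03  1.000e-04  1.156e-01] tilt [ 0.002  0.    -1.   ] pos [0.4437 0.0832 0.1276] w 0.0852 q6 -1.34
```

Converted, 0.04 m / 0.3 = 0.1333, 0.025 m / 0.3 = 0.0833.

Request:
nudge_tcp([
  {"sx": -0.0033, "sz": 0.1333, "jaw": 0.085},
  {"sz": 0.1333, "jaw": 0.085},
  {"sz": 0.0833, "jaw": 0.085},
  {"sz": 0.03, "jaw": 0.085},
  {"jaw": 0.06},
  {"jaw": 0.02},
  {"jaw": 0.015},
  {"jaw": 0.015},
  {"jaw": 0.015},
  {"jaw": 0.015},
  {"jaw": 0.015},
  {"jaw": 0.015},
], clamp_n=60)

```text
t: 10.15
tool_pos: [0.4465, 0.0832, 0.0152]
tool_rot: [0.105, 0.994, 0.001, 0.002]
wrist_force: [-0.7, 1.8, 6.8]
width: 0.0244
gripper_force: 61.0
```

```bash
python3 go.py .445 .083 .10 78
```

```text
rz -0.0 d [ 0.0011 -0.0004 -0.0848] tilt [ 0.004  0.001 -1.   ] pos [0.4465 0.0832 0.0152] w 0.0244 q6 -1.34
```

Converted, -0.03 m / 0.3 = -0.1, -0.025 m / 0.3 = -0.0833, -0.12 rad / 1.0472 = -0.1146.

Request:
nudge_tcp([
  {"sz": -0.0333, "jaw": 0.015},
  {"sz": -0.0833, "jaw": 0.015},
  {"sz": -0.1, "jaw": 0.015},
  {"sz": -0.0833, "jaw": 0.015},
  {"rz": -0.1146, "jaw": 0.015},
  {"rz": -0.1098, "jaw": 0.015},
  {"jaw": 0.015},
], clamp_n=80)

```text
t: 10.85
tool_pos: [0.4432, 0.0828, 0.1021]
tool_rot: [-0.013, 1.0, -0.0, -0.001]
wrist_force: [-0.4, -0.5, -7.2]
width: 0.0245
gripper_force: 80.4
```

```bash
python3 go.py .574 -.288 .10 91.5
```

```text
rz -0.001 d [-0.1211 -0.3741  0.0019] tilt [-0.003 -0.    -1.   ] pos [0.4432 0.0828 0.1021] w 0.0245 q6 -1.58
```

Converted, -0.0312 m / 0.3 = -0.104, -0.0101 m / 0.3 = -0.0337.

Request:
nudge_tcp([
  {"sx": -0.0337, "sy": -0.104, "jaw": 0.015},
  {"sx": -0.0337, "sy": -0.104, "jaw": 0.015},
  {"sx": -0.0337, "sy": -0.104, "jaw": 0.015},
  {"sx": -0.0337, "sy": -0.104, "jaw": 0.015},
  {"sx": -0.0337, "sy": -0.104, "jaw": 0.015},
  {"sx": -0.0337, "sy": -0.104, "jaw": 0.015},
  {"sx": -0.0337, "sy": -0.104, "jaw": 0.015},
  {"sx": -0.0337, "sy": -0.104, "jaw": 0.015},
  {"sx": -0.0337, "sy": -0.104, "jaw": 0.015},
  {"sx": -0.0337, "sy": -0.104, "jaw": 0.015},
  {"sx": -0.0337, "sy": -0.104, "jaw": 0.015},
  {"sx": -0.0337, "sy": -0.104, "jaw": 0.015},
])

```text
t: 12.05
tool_pos: [0.5744, -0.2889, 0.1014]
tool_rot: [-0.011, 1.0, 0.001, -0.002]
wrist_force: [1.4, 0.1, -5.9]
width: 0.0241
gripper_force: 80.7
```

Request:
nudge_tcp([
  {"jaw": 0.015},
  {"jaw": 0.015},
])

```text
t: 12.25
tool_pos: [0.5742, -0.2883, 0.1016]
tool_rot: [-0.011, 1.0, 0.001, -0.001]
wrist_force: [0.4, 0.1, -6.0]
width: 0.0241
gripper_force: 81.2
```

```bash
python3 go.py .574 -.288 .025 91.5
```

```text
rz -0.004 d [0.     0.0001 0.0766] tilt [-0.003  0.002 -1.   ] pos [ 0.5742 -0.2883  0.1016] w 0.0241 q6 -2.17
```

Converted, 0.03 m / 0.3 = 0.1, 0.025 m / 0.3 = 0.0833.

Request:
nudge_tcp([
  {"sz": 0.1, "jaw": 0.015},
  {"sz": 0.0833, "jaw": 0.015},
  {"sz": 0.0333, "jaw": 0.015},
  {"sz": 0.01, "jaw": 0.015},
  {"jaw": 0.015},
  {"jaw": 0.015},
])

```text
t: 12.85
tool_pos: [0.5764, -0.2887, 0.0371]
tool_rot: [-0.013, 1.0, -0.001, 0.001]
wrist_force: [-0.2, -0.7, -7.2]
width: 0.024
gripper_force: 81.0
```

```bash
python3 go.py .574 -.288 .025 91.5;python3 - <<'E'
from workcell import ctrl
import cv2
c=ctrl.camera("side"); cv2.imwrite("pics/b1.png",cv2.resize(c["frame"][50:210,230:450],None,fx=3,fy=3))
E
```

```text
rz -0.001 d [0.0024 0.0008 0.0121] tilt [ 0.002 -0.002 -1.   ] pos [ 0.5764 -0.2887  0.0371] w 0.024 q6 -2.18
```

View pics/b1.png

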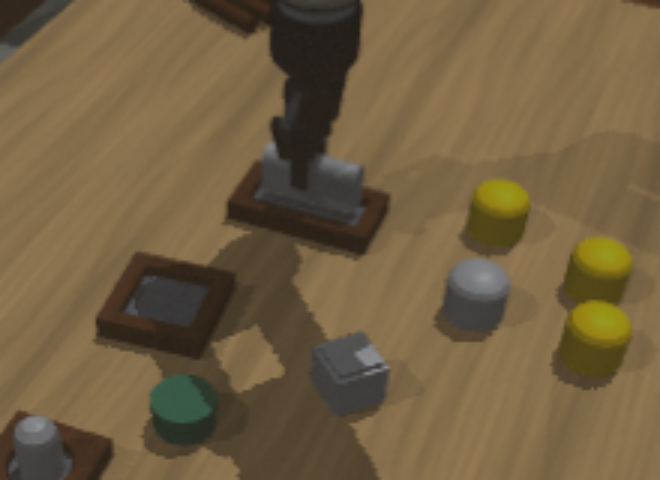

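The bar hangs level over its rest at (310,185), and the ball head stands in its rest at the lower left, (38,445). Lowering the bar.

Converted, 0.004 m / 0.3 = 0.0133, 0.003 m / 0.3 = 0.01.

Request:
nudge_tcp([
  {"sx": 0.0073, "sy": 0.002, "sz": 0.0133, "jaw": 0.015},
  {"sz": 0.01, "jaw": 0.015},
  {"sz": 0.01, "jaw": 0.015},
  {"sz": 0.0067, "jaw": 0.015},
  {"jaw": 0.015},
  {"jaw": 0.015},
])

```text
t: 13.5
tool_pos: [0.5734, -0.288, 0.0254]
tool_rot: [-0.013, 1.0, -0.0, -0.0]
wrist_force: [-6.4, 2.4, 5.4]
width: 0.0246
gripper_force: 82.7
```

```bash
python3 go.py .574 -.288 .025 91.5
```

```text
rz -0.001 d [-0.0006  0.      0.0004] tilt [-0. -0. -1.] pos [ 0.5734 -0.288   0.0254] w 0.0246 q6 -2.18
```

Converted, -0.05 m / 0.3 = -0.1667, -0.03 m / 0.3 = -0.1.

Request:
nudge_tcp([
  {"jaw": 0.03},
  {"jaw": 0.045},
  {"jaw": 0.055},
  {"jaw": 0.055},
  {"sz": -0.1, "jaw": 0.055},
  {"sz": -0.1667, "jaw": 0.085},
  {"sz": -0.1, "jaw": 0.085},
])

```text
t: 14.2
tool_pos: [0.5743, -0.2885, 0.1369]
tool_rot: [-0.013, 1.0, -0.001, 0.002]
wrist_force: [0.7, -1.0, 1.1]
width: 0.0812
gripper_force: 0.0
```

Request:
nudge_tcp([
  {"rz": -0.1241, "jaw": 0.085},
  {"rz": -0.1241, "jaw": 0.085},
  {"rz": -0.1241, "jaw": 0.085},
  {"rz": -0.1241, "jaw": 0.085},
  {"rz": -0.1241, "jaw": 0.085},
  {"rz": -0.1337, "jaw": 0.085},
  {"jaw": 0.085},
])

```text
t: 14.9
tool_pos: [0.5732, -0.2878, 0.1333]
tool_rot: [-0.396, 0.918, -0.0, 0.0]
wrist_force: [-0.2, 0.1, 0.6]
width: 0.0851
gripper_force: 0.0
```

```bash
python3 go.py .457 -.091 .13 137
```

```text
rz -0.005 d [-0.0647  0.2192  0.0033] tilt [ 0. -0. -1.] pos [ 0.5732 -0.2878  0.1333] w 0.0851 q6 -2.97
```

Converted, 0.0365 m / 0.3 = 0.1217, -0.0108 m / 0.3 = -0.036.

Request:
nudge_tcp([
  {"sx": -0.036, "sy": 0.1217, "jaw": 0.085},
  {"sx": -0.036, "sy": 0.1217, "jaw": 0.085},
  {"sx": -0.036, "sy": 0.1217, "jaw": 0.085},
  {"sx": -0.036, "sy": 0.1217, "jaw": 0.085},
  {"sx": -0.036, "sy": 0.1217, "jaw": 0.085},
  {"sx": -0.036, "sy": 0.1217, "jaw": 0.085},
  {"jaw": 0.085},
  {"jaw": 0.085},
])

```text
t: 15.7
tool_pos: [0.4582, -0.0901, 0.1336]
tool_rot: [-0.396, 0.918, -0.001, 0.0]
wrist_force: [0.9, -1.2, 1.9]
width: 0.085
gripper_force: 0.0
```

```bash
python3 go.py .457 -.091 .011 137
```

```text
rz -0.006 d [0.0016 0.0004 0.1226] tilt [ 0.001 -0.001 -1.   ] pos [ 0.4582 -0.0901  0.1336] w 0.085 q6 -2.74
```

Converted, 0.04 m / 0.3 = 0.1333, 0.012 m / 0.3 = 0.04.

Request:
nudge_tcp([
  {"sx": 0.0047, "sz": 0.1333, "jaw": 0.085},
  {"sz": 0.1333, "jaw": 0.085},
  {"sz": 0.1, "jaw": 0.085},
  {"sz": 0.04, "jaw": 0.085},
  {"jaw": 0.07},
  {"jaw": 0.04},
  {"jaw": 0.035},
  {"jaw": 0.035},
  {"jaw": 0.035},
  {"jaw": 0.035},
  {"jaw": 0.035},
  {"jaw": 0.035},
], clamp_n=60)

```text
t: 16.9
tool_pos: [0.4587, -0.0918, 0.0135]
tool_rot: [-0.396, 0.918, -0.001, 0.001]
wrist_force: [-1.3, 1.9, 6.3]
width: 0.0446
gripper_force: 65.5
```

```bash
python3 go.py .457 -.091 .10 137
```

```text
rz -0.005 d [ 0.0004  0.0016 -0.0865] tilt [ 0.003 -0.001 -1.   ] pos [ 0.4587 -0.0918  0.0135] w 0.0446 q6 -2.74
```

Converted, -0.03 m / 0.3 = -0.1, -0.025 m / 0.3 = -0.0833, 0.14 rad / 1.0472 = 0.1337.

Request:
nudge_tcp([
  {"sz": -0.0333, "jaw": 0.035},
  {"sz": -0.0833, "jaw": 0.035},
  {"sz": -0.1, "jaw": 0.035},
  {"sz": -0.0833, "jaw": 0.035},
  {"rz": 0.1337, "jaw": 0.035},
  {"rz": 0.1337, "jaw": 0.035},
  {"rz": 0.1337, "jaw": 0.035},
  {"rz": 0.1337, "jaw": 0.035},
  {"rz": 0.1203, "jaw": 0.035},
  {"jaw": 0.035},
], clamp_n=80)

```text
t: 17.9
tool_pos: [0.4562, -0.0912, 0.1005]
tool_rot: [-0.065, 0.998, 0.0, -0.001]
wrist_force: [0.4, 0.5, -6.9]
width: 0.0444
gripper_force: 84.1
```

```bash
python3 go.py .630 -.1107 .10 97.4
```

```text
rz 0.0 d [-0.1698 -0.0417  0.0002] tilt [-0.001  0.    -1.   ] pos [ 0.4562 -0.0912  0.1005] w 0.0444 q6 -2.06
```

Converted, -0.0212 m / 0.3 = -0.0707, -0.0052 m / 0.3 = -0.0173.

Request:
nudge_tcp([
  {"sx": -0.0707, "sy": -0.0173, "jaw": 0.035},
  {"sx": -0.0707, "sy": -0.0173, "jaw": 0.035},
  {"sx": -0.0707, "sy": -0.0173, "jaw": 0.035},
  {"sx": -0.0707, "sy": -0.0173, "jaw": 0.035},
  {"sx": -0.0707, "sy": -0.0173, "jaw": 0.035},
  {"sx": -0.0707, "sy": -0.0173, "jaw": 0.035},
  {"sx": -0.0707, "sy": -0.0173, "jaw": 0.035},
  {"sx": -0.0707, "sy": -0.0173, "jaw": 0.035},
  {"jaw": 0.035},
  {"jaw": 0.035},
])

```text
t: 18.9
tool_pos: [0.6301, -0.1107, 0.1004]
tool_rot: [-0.066, 0.998, 0.0, -0.001]
wrist_force: [-0.8, 0.2, -7.3]
width: 0.0444
gripper_force: 84.2
```

```bash
python3 go.py .630 -.1107 .0235 97.4
```

```text
rz 0.002 d [-0.0001 -0.0001  0.0769] tilt [-0.002  0.    -1.   ] pos [ 0.6301 -0.1107  0.1004] w 0.0444 q6 -1.99
```

Converted, 0.03 m / 0.3 = 0.1, 0.025 m / 0.3 = 0.0833.

Request:
nudge_tcp([
  {"sz": 0.1, "jaw": 0.035},
  {"sz": 0.0833, "jaw": 0.035},
  {"sz": 0.0333, "jaw": 0.035},
  {"sz": 0.01, "jaw": 0.035},
  {"jaw": 0.035},
  {"jaw": 0.035},
  {"jaw": 0.035},
])

```text
t: 19.6
tool_pos: [0.632, -0.1112, 0.0352]
tool_rot: [-0.065, 0.998, -0.001, 0.001]
wrist_force: [-0.1, -0.1, -7.7]
width: 0.0448
gripper_force: 83.9
```

```bash
python3 go.py .630 -.1107 .0235 97.4
```

```text
rz 0.0 d [0.0019 0.0008 0.0117] tilt [ 0.003 -0.001 -1.   ] pos [ 0.632  -0.1112  0.0352] w 0.0448 q6 -1.99
```

Converted, 0.004 m / 0.3 = 0.0133, 0.003 m / 0.3 = 0.01.

Request:
nudge_tcp([
  {"sx": 0.005, "sy": 0.002, "sz": 0.0133, "jaw": 0.035},
  {"sz": 0.01, "jaw": 0.035},
  {"sz": 0.0067, "jaw": 0.035},
  {"sz": 0.0067, "jaw": 0.035},
  {"jaw": 0.035},
  {"jaw": 0.035},
])

```text
t: 20.2
tool_pos: [0.6294, -0.1105, 0.0237]
tool_rot: [-0.065, 0.998, 0.0, -0.0]
wrist_force: [-4.6, 1.5, 2.3]
width: 0.0447
gripper_force: 85.2
```

```bash
python3 go.py .630 -.1107 .0235 97.4
```

```text
rz 0.0 d [-0.0006 -0.0003  0.0002] tilt [-0. -0. -1.] pos [ 0.6294 -0.1105  0.0237] w 0.0447 q6 -1.99
```

Converted, -0.05 m / 0.3 = -0.1667, -0.03 m / 0.3 = -0.1.

Request:
nudge_tcp([
  {"jaw": 0.05},
  {"jaw": 0.065},
  {"jaw": 0.07},
  {"jaw": 0.07},
  {"sz": -0.1, "jaw": 0.07},
  {"sz": -0.1667, "jaw": 0.085},
  {"sz": -0.1, "jaw": 0.085},
  {"jaw": 0.085},
])

```text
t: 21.0
tool_pos: [0.6333, -0.1116, 0.1398]
tool_rot: [-0.065, 0.998, -0.002, 0.006]
wrist_force: [0.8, 0.3, 0.8]
width: 0.0851
gripper_force: 0.0
```

```bash
python3 go.py .393 -.229 .13 97.4
```

```text
rz 0.0 d [ 0.2535 -0.0854  0.0073] tilt [ 0.012 -0.004 -1.   ] pos [ 0.6333 -0.1116  0.1398] w 0.0851 q6 -1.99
```

Converted, 0.036 m / 0.3 = 0.12, -0.0122 m / 0.3 = -0.0407.

Request:
nudge_tcp([
  {"sx": 0.12, "sy": -0.0407, "jaw": 0.085},
  {"sx": 0.12, "sy": -0.0407, "jaw": 0.085},
  {"sx": 0.12, "sy": -0.0407, "jaw": 0.085},
  {"sx": 0.12, "sy": -0.0407, "jaw": 0.085},
  {"sx": 0.12, "sy": -0.0407, "jaw": 0.085},
  {"sx": 0.12, "sy": -0.0407, "jaw": 0.085},
  {"sx": 0.12, "sy": -0.0407, "jaw": 0.085},
  {"jaw": 0.085},
  {"jaw": 0.085},
  {"jaw": 0.085},
])

```text
t: 22.0
tool_pos: [0.3909, -0.2274, 0.1322]
tool_rot: [-0.065, 0.998, 0.0, 0.0]
wrist_force: [0.7, -0.1, 0.1]
width: 0.0851
gripper_force: 0.0
```

```bash
python3 go.py .393 -.229 .011 97.4
```

Run:
```python
from workcell import ctrl
import cv2
from h import *
c=ctrl.camera("top"); im=c["frame"]
cv2.imwrite("pics/t2.png",cv2.resize(im[120:300,190:490],None,fx=2.6,fy=2.6,interpolation=cv2.INTER_CUBIC))
hsv=cv2.cvtColor(im,cv2.COLOR_BGR2HSV)
```

```text
rz 0.001 d [-0.0019 -0.0019  0.1212] tilt [ 0.  0. -1.] pos [ 0.3909 -0.2274  0.1322] w 0.0851 q6 -2.39
```

View pics/t2.png

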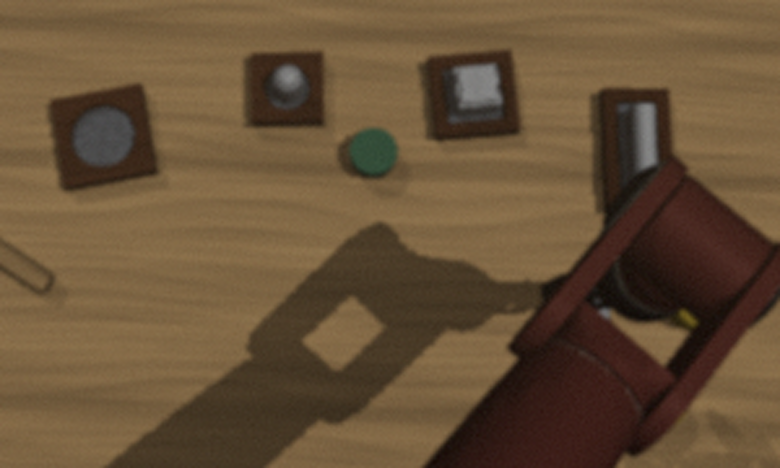

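The ball is in its rest at (287,85), the square at (475,88) and the bar at (640,130). The tin at (373,152) hasn't moved. Next is the dome head.

Converted, 0.04 m / 0.3 = 0.1333, 0.03 m / 0.3 = 0.1.

Request:
nudge_tcp([
  {"sx": -0.0063, "sy": -0.0063, "sz": 0.1333, "jaw": 0.085},
  {"sz": 0.1333, "jaw": 0.085},
  {"sz": 0.1, "jaw": 0.085},
  {"sz": 0.04, "jaw": 0.085},
  {"jaw": 0.07},
  {"jaw": 0.05},
  {"jaw": 0.045},
  {"jaw": 0.045},
  {"jaw": 0.045},
  {"jaw": 0.045},
  {"jaw": 0.045},
  {"jaw": 0.045},
], clamp_n=60)

```text
t: 23.25
tool_pos: [0.3941, -0.2301, 0.0125]
tool_rot: [-0.064, 0.998, -0.001, 0.002]
wrist_force: [0.2, 2.8, 6.1]
width: 0.0516
gripper_force: 64.4
```

```bash
python3 go.py .393 -.229 .10 97.4
```

```text
rz -0.0 d [ 0.0007  0.001  -0.0875] tilt [ 0.004 -0.002 -1.   ] pos [ 0.3941 -0.2301  0.0125] w 0.0516 q6 -2.39
```

Converted, -0.035 m / 0.3 = -0.1167, -0.03 m / 0.3 = -0.1.

Request:
nudge_tcp([
  {"sz": -0.0333, "jaw": 0.045},
  {"sz": -0.0833, "jaw": 0.045},
  {"sz": -0.1, "jaw": 0.045},
  {"sz": -0.1167, "jaw": 0.045},
  {"jaw": 0.045},
  {"jaw": 0.045},
], clamp_n=85)

```text
t: 23.85
tool_pos: [0.3921, -0.2293, 0.1103]
tool_rot: [-0.065, 0.998, -0.0, 0.0]
wrist_force: [-1.2, 0.8, -4.9]
width: 0.0503
gripper_force: 90.1
```

```bash
python3 go.py .568 .290 .11 97.4
```

Run:
```python
from workcell import ctrl
import cv2
c=ctrl.camera("side"); cv2.imwrite("pics/d1.png",cv2.resize(c["frame"][60:200,300:480],None,fx=3.5,fy=3.5))
```

```text
rz -0.0 d [-2.413e-01  4.923e-01 -1.000e-04] tilt [ 0.    -0.001 -1.   ] pos [ 0.3921 -0.2293  0.1103] w 0.0503 q6 -2.39
```

View pics/d1.png

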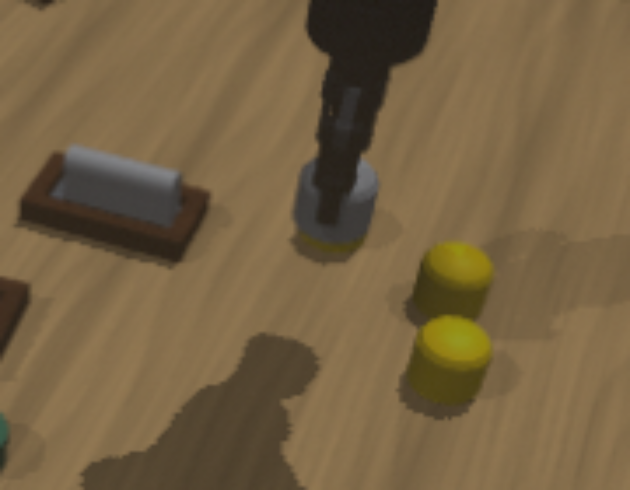

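The dome head is held, but the opening shrank from 51.6 to 50.3 mm. That suggests the pads are high, on the dome's shoulder. I'll set it back on the bench and regrip lower.

Converted, 0.035 m / 0.3 = 0.1167, 0.03 m / 0.3 = 0.1.

Request:
nudge_tcp([
  {"sz": 0.1167, "jaw": 0.045},
  {"sz": 0.1, "jaw": 0.045},
  {"sz": 0.06, "jaw": 0.045},
  {"sz": 0.0167, "jaw": 0.045},
  {"jaw": 0.045},
  {"jaw": 0.045},
])

```text
t: 24.5
tool_pos: [0.3926, -0.2295, 0.0226]
tool_rot: [-0.065, 0.998, -0.0, 0.0]
wrist_force: [0.4, -0.6, -4.8]
width: 0.0504
gripper_force: 90.2
```

```bash
python3 go.py .393 -.229 .0125 97.4
```

```text
rz 0.0 d [-0.0004  0.0004  0.0101] tilt [ 0. -0. -1.] pos [ 0.3926 -0.2295  0.0226] w 0.0504 q6 -2.39
```

Converted, 0.003 m / 0.3 = 0.01.

Request:
nudge_tcp([
  {"sz": 0.01, "jaw": 0.045},
  {"sz": 0.01, "jaw": 0.045},
  {"jaw": 0.045},
  {"jaw": 0.045},
])

```text
t: 24.9
tool_pos: [0.3925, -0.2293, 0.0165]
tool_rot: [-0.065, 0.998, -0.0, 0.0]
wrist_force: [0.2, 0.5, -5.6]
width: 0.0505
gripper_force: 90.2
```

```bash
python3 go.py .393 -.229 .0125 97.4
```

```text
rz 0.0 d [-0.0005  0.0002  0.004 ] tilt [ 0. -0. -1.] pos [ 0.3925 -0.2293  0.0165] w 0.0505 q6 -2.39
```

Request:
nudge_tcp([
  {"sz": 0.0067, "jaw": 0.045},
  {"sz": 0.0033, "jaw": 0.045},
  {"jaw": 0.045},
])

```text
t: 25.2
tool_pos: [0.3923, -0.2291, 0.0131]
tool_rot: [-0.065, 0.998, 0.0, -0.0]
wrist_force: [0.4, -0.0, -5.2]
width: 0.0505
gripper_force: 90.2
```

Converted, 0.001 m / 0.3 = 0.0033.

Request:
nudge_tcp([
  {"sz": 0.0033, "jaw": 0.045},
  {"sz": 0.0033, "jaw": 0.045},
  {"jaw": 0.045},
  {"jaw": 0.045},
])

```text
t: 25.6
tool_pos: [0.3925, -0.2293, 0.0127]
tool_rot: [-0.065, 0.998, 0.0, -0.001]
wrist_force: [-5.8, 3.5, 6.8]
width: 0.0506
gripper_force: 91.5
```

Converted, 0.003 m / 0.3 = 0.01.

Request:
nudge_tcp([
  {"jaw": 0.06},
  {"jaw": 0.075},
  {"jaw": 0.075},
  {"sz": 0.01, "jaw": 0.075},
  {"jaw": 0.06},
  {"jaw": 0.045},
  {"jaw": 0.045},
  {"jaw": 0.045},
  {"jaw": 0.045},
  {"jaw": 0.045},
], clamp_n=60)

```text
t: 26.6
tool_pos: [0.3927, -0.2296, 0.0086]
tool_rot: [-0.065, 0.998, -0.0, 0.0]
wrist_force: [0.1, -1.8, 0.6]
width: 0.0514
gripper_force: 63.9
```

Request:
nudge_tcp([
  {"jaw": 0.045},
  {"jaw": 0.045},
  {"jaw": 0.045},
], clamp_n=85)

```text
t: 26.9
tool_pos: [0.3928, -0.2296, 0.0087]
tool_rot: [-0.065, 0.998, -0.0, 0.0]
wrist_force: [0.0, -1.4, 3.7]
width: 0.0511
gripper_force: 88.5
```

Converted, -0.035 m / 0.3 = -0.1167, -0.03 m / 0.3 = -0.1.

Request:
nudge_tcp([
  {"sz": -0.0333, "jaw": 0.045},
  {"sz": -0.0833, "jaw": 0.045},
  {"sz": -0.1, "jaw": 0.045},
  {"sz": -0.1167, "jaw": 0.045},
  {"jaw": 0.045},
  {"jaw": 0.045},
])

```text
t: 27.5
tool_pos: [0.3918, -0.2284, 0.1075]
tool_rot: [-0.065, 0.998, 0.001, -0.0]
wrist_force: [-0.4, 0.4, -5.7]
width: 0.0509
gripper_force: 90.2
```

```bash
python3 go.py .568 .290 .11 97.4
```

```text
rz 0.0 d [-0.2415  0.4914 -0.002 ] tilt [-0.001  0.001 -1.   ] pos [ 0.3918 -0.2284  0.1075] w 0.0509 q6 -2.39
```

Request:
nudge_tcp([
  {"sx": -0.0337, "sy": 0.0683, "jaw": 0.045},
  {"sx": -0.0337, "sy": 0.0683, "jaw": 0.045},
  {"sx": -0.0337, "sy": 0.0683, "jaw": 0.045},
  {"sx": -0.0337, "sy": 0.0683, "jaw": 0.045},
  {"sx": -0.0337, "sy": 0.0683, "jaw": 0.045},
  {"sx": -0.0337, "sy": 0.0683, "jaw": 0.045},
  {"sx": -0.0337, "sy": 0.0683, "jaw": 0.045},
  {"sx": -0.0337, "sy": 0.0683, "jaw": 0.045},
  {"sx": -0.0337, "sy": 0.0683, "jaw": 0.045},
  {"sx": -0.0337, "sy": 0.0683, "jaw": 0.045},
  {"sx": -0.0337, "sy": 0.0683, "jaw": 0.045},
  {"sx": -0.0337, "sy": 0.0683, "jaw": 0.045},
])

```text
t: 28.7
tool_pos: [0.4783, 0.0317, 0.1044]
tool_rot: [-0.065, 0.998, 0.001, -0.004]
wrist_force: [0.2, -0.5, -5.5]
width: 0.0504
gripper_force: 90.4
```

```bash
python3 go.py .568 .290 .11 97.4
```

```text
rz 0.0 d [-0.1222  0.2446 -0.006 ] tilt [-0.007  0.001 -1.   ] pos [0.4783 0.0317 0.1044] w 0.0504 q6 -1.79
```

Converted, 0.0204 m / 0.3 = 0.068, -0.0102 m / 0.3 = -0.034.

Request:
nudge_tcp([
  {"sx": -0.034, "sy": 0.068, "jaw": 0.045},
  {"sx": -0.034, "sy": 0.068, "jaw": 0.045},
  {"sx": -0.034, "sy": 0.068, "jaw": 0.045},
  {"sx": -0.034, "sy": 0.068, "jaw": 0.045},
  {"sx": -0.034, "sy": 0.068, "jaw": 0.045},
  {"sx": -0.034, "sy": 0.068, "jaw": 0.045},
  {"sx": -0.034, "sy": 0.068, "jaw": 0.045},
  {"sx": -0.034, "sy": 0.068, "jaw": 0.045},
  {"sx": -0.034, "sy": 0.068, "jaw": 0.045},
  {"sx": -0.034, "sy": 0.068, "jaw": 0.045},
  {"sx": -0.034, "sy": 0.068, "jaw": 0.045},
  {"sx": -0.034, "sy": 0.068, "jaw": 0.045},
])

```text
t: 29.9
tool_pos: [0.5682, 0.2889, 0.1036]
tool_rot: [-0.065, 0.998, -0.001, -0.004]
wrist_force: [0.5, -0.4, -5.2]
width: 0.0502
gripper_force: 90.4
```

Request:
nudge_tcp([
  {"jaw": 0.045},
  {"jaw": 0.045},
])

```text
t: 30.1
tool_pos: [0.5685, 0.2883, 0.1045]
tool_rot: [-0.065, 0.998, -0.001, -0.003]
wrist_force: [0.0, 0.5, -5.1]
width: 0.0509
gripper_force: 90.6
```

```bash
python3 go.py .568 .290 .0187 97.4
```

```text
rz 0.001 d [-0.0003  0.0019  0.0858] tilt [-0.006 -0.003 -1.   ] pos [0.5685 0.2883 0.1045] w 0.0509 q6 -1.35
```

Converted, 0.03 m / 0.3 = 0.1, 0.025 m / 0.3 = 0.0833.

Request:
nudge_tcp([
  {"sy": 0.006, "sz": 0.1, "jaw": 0.045},
  {"sz": 0.0833, "jaw": 0.045},
  {"sz": 0.0533, "jaw": 0.045},
  {"sz": 0.0167, "jaw": 0.045},
  {"jaw": 0.045},
  {"jaw": 0.045},
  {"jaw": 0.045},
])

```text
t: 30.8
tool_pos: [0.5718, 0.291, 0.0342]
tool_rot: [-0.064, 0.998, 0.0, 0.001]
wrist_force: [0.6, 0.2, -5.4]
width: 0.0511
gripper_force: 90.7
```

```bash
python3 go.py .568 .290 .0187 97.4;python3 - <<'E'
from workcell import ctrl
import cv2
c=ctrl.camera("side"); cv2.imwrite("pics/d2.png",cv2.resize(c["frame"][200:400,140:340],None,fx=2.8,fy=2.8))
E
```

```text
rz -0.0 d [ 0.004  -0.0006  0.0155] tilt [ 0.003  0.001 -1.   ] pos [0.5718 0.291  0.0342] w 0.0511 q6 -1.34
```

View pics/d2.png

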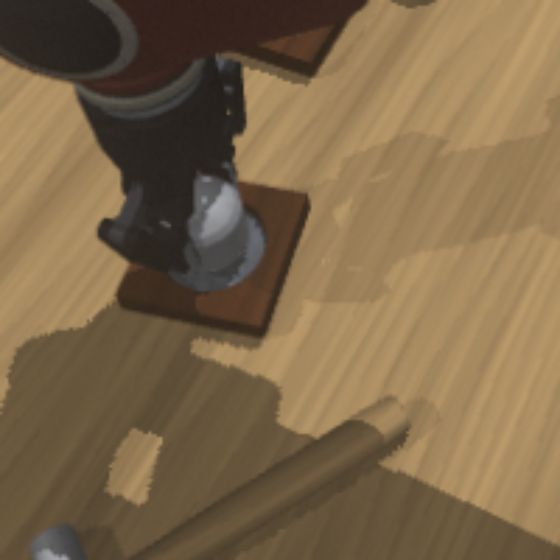

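The dome head hangs over its recess at about (215,240), and the hammer is untouched. Lowering in small steps.

Converted, 0.004 m / 0.3 = 0.0133, 0.0035 m / 0.3 = 0.0117.

Request:
nudge_tcp([
  {"sx": 0.0117, "sy": -0.0017, "sz": 0.0133, "jaw": 0.045},
  {"sz": 0.01, "jaw": 0.045},
  {"sz": 0.01, "jaw": 0.045},
  {"sz": 0.0067, "jaw": 0.045},
  {"jaw": 0.045},
  {"jaw": 0.045},
])

```text
t: 31.45
tool_pos: [0.5671, 0.2897, 0.0202]
tool_rot: [-0.065, 0.998, -0.0, -0.0]
wrist_force: [0.3, 0.4, -5.4]
width: 0.0509
gripper_force: 90.6
```

```bash
python3 go.py .568 .290 .0187 97.4
```

```text
rz 0.0 d [-0.0009  0.0002  0.0015] tilt [-0. -0. -1.] pos [0.5671 0.2897 0.0202] w 0.0509 q6 -1.34
```

Converted, 0.001 m / 0.3 = 0.0033.

Request:
nudge_tcp([
  {"sz": 0.0033, "jaw": 0.045},
  {"sz": 0.0033, "jaw": 0.045},
  {"jaw": 0.045},
  {"jaw": 0.045},
])

```text
t: 31.85
tool_pos: [0.5674, 0.2898, 0.0188]
tool_rot: [-0.065, 0.998, 0.0, 0.0]
wrist_force: [-1.1, -0.4, -2.7]
width: 0.0508
gripper_force: 90.8
```

Contact is at the expected height, so I'll release, retreat and check.

Converted, -0.05 m / 0.3 = -0.1667, -0.04 m / 0.3 = -0.1333.

Request:
nudge_tcp([
  {"jaw": 0.058},
  {"jaw": 0.068},
  {"jaw": 0.074},
  {"jaw": 0.074},
  {"sz": -0.1, "jaw": 0.074},
  {"sz": -0.1667, "jaw": 0.085},
  {"sz": -0.1667, "jaw": 0.085},
  {"sx": 0.1667, "sz": -0.1333, "jaw": 0.085},
  {"sx": 0.1667, "jaw": 0.085},
  {"sx": 0.1667, "jaw": 0.085},
  {"sx": 0.1667, "jaw": 0.085},
  {"sx": 0.1667, "jaw": 0.085},
])

```text
t: 33.05
tool_pos: [0.3284, 0.2585, 0.1796]
tool_rot: [-0.064, 0.998, 0.0, 0.0]
wrist_force: [-0.8, 1.1, 0.9]
width: 0.0847
gripper_force: 0.0
```

Run:
```python
from workcell import ctrl
import cv2
from h import *
c=ctrl.camera("side"); im=c["frame"]; cv2.imwrite("pics/f_side.png",im[60:360])
t=ctrl.camera("top"); cv2.imwrite("pics/f_top.png",cv2.resize(t["frame"][120:300,130:490],None,fx=2.2,fy=2.2,interpolation=cv2.INTER_CUBIC))
```

View pics/f_side.png

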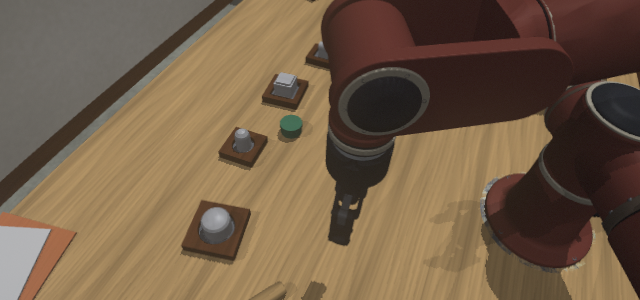

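View pics/f_top.png

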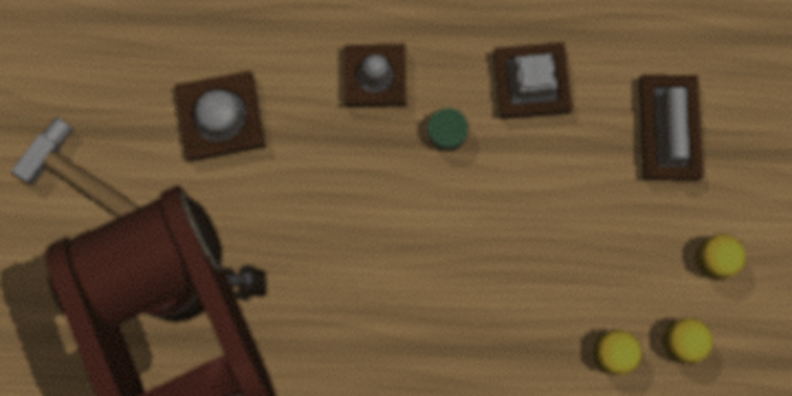

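All four heads stand in their rests in the top view: dome (219,115), ball (376,72), square (535,78), bar (675,125). I'll check the centring numerically from the bright tops.

Run:
```python
from workcell import ctrl
from h import *
c=ctrl.camera("top"); g=cv2.cvtColor(c["frame"],cv2.COLOR_BGR2HSV); m=((g[...,1]<50)&(g[...,2]>78)).astype(np.uint8)
R_={"dome":((230,172),.045,(568,290)),"ball":((300,154),.05,(630,93.5)),"square":((371,157),.053,(630,-110.7)),"bar":((434,178),.048,(574,-288))}
for k,(s,z,r) in R_.items():
    w=np.zeros_like(m); cv2.circle(w,s,22,1,-1)
    ct=max(cv2.findContours(m&w,cv2.RETR_EXTERNAL,cv2.CHAIN_APPROX_NONE)[0],key=cv2.contourArea)
    rc=cv2.minAreaRect(np.float32(plane(c,ct[:,0],z)*1000)); print(k,(np.array(rc[0])-r).round(1),np.round(rc[1],1))
```

```text
dome [-0.5 -3.8] [48.6 46.9]
ball [ 0.1 -4.4] [26.3 24. ]
square [-1.5 -1. ] [45.7 46. ]
bar [-3.9 -3.2] [87.9 18.9]
```

Request:
nudge_tcp([
  {"jaw": 0.085},
  {"jaw": 0.085},
])

```text
t: 33.4
tool_pos: [0.3314, 0.2592, 0.1803]
tool_rot: [-0.064, 0.998, 0.0, 0.001]
wrist_force: [-0.7, -1.7, -0.6]
width: 0.0851
gripper_force: 0.0
```

```bash
python3 -c "
from workcell import ctrl
print(ctrl.job_done())"
```

```text
the job is handed in; nothing more can be done
None
```

All four heads were set down and let go in their matching rests, measured within about 5 mm of centre (13 mm allowed), with the tin and hammer left alone, and the job was handed in at about 33 s; no verdict was returned.

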